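# Stand up the density cup and put its lid on

## Task

The clean steel density cup has been knocked over; get it ready for the next sample. Stand it upright in the spill tray, let go of it, and then set its steel lid on so that it sits fully down on the rim and level; set both down rather than dropping them, and do not disturb the small things standing around.

Things in the scene. Friction and masses are not known exactly. Their poses are not given: they have to be found in the camera images.
- density_cup: Open round bare steel cup with two thin dark rings: outside diameter 52, height 70, bore 46, flat bottom 5 thick; about 160 g. Starts lying on its side on the worktop, axis level 26 above it, mouth towards the robot's left or left and away (30 to 95 degrees left of straight ahead). Origin: centre of its underside. z axis: from underside to mouth (up when it stands).
- cup_rim (a point): Centre of the cup's mouth, in the plane of the rim, 70 from the underside; z axis as the cup's.
- cup_lid: The cup's loose steel lid, 70 g: flange 57 diameter with knurled edge, 6 to 14 above the underside, low dome with vent hole to 16; below it a spigot 42.6 diameter, 6 deep, chamfered to 39, fits the bore. Starts right way up, flat on the worktop. Origin: centre of the spigot's underside; z up through the vent. Seated: flange on the rim, origin 64 above the cup's underside.
- spill_tray: Shallow white plastic tray fixed to the worktop, outside 160 along its x axis and 120 along its y axis, inside 154 by 114, floor 2 above the worktop, rounded edge 11 high. Origin: centre of its underside, at worktop height; z up. Near by: a tall viscometer at the far right, close to the arm at the start, and a hotplate 92 high behind the lid; nothing else tall beside the work.
- counterweight: Brass-coloured bottle-shaped weight, 28 diameter, 46 high, standing farther back than the tray and cup; leave alone. Origin: centre of its underside.
- dropper: Small brown dropper bottle with a black top, 33 diameter, 94 high, standing farther back than the tray and cup; leave alone. Origin: centre of its underside.
- white_cap: Loose white plastic bottle cap, 44 diameter, 24 high, standing behind the work (it does not belong to the cup); leave alone. Origin: centre of its underside.
Not all that is in view belongs to the job. What is shaped like the cup_lid but black or green is not meant. Leave any red look-alike of the density_cup alone.

How it is judged (in metres and radians):
On the way:
1. the cup stands upright in the tray, let go, its lid not yet on (angle between density_cup's own z axis and vertical below 0.05 rad and x of density_cup in the frame of spill_tray between -0.052 and 0.052 m and y of density_cup in the frame of spill_tray between -0.032 and 0.032 m and z of density_cup in the frame of spill_tray below 0.005 m and contact force between the fingers and density_cup below 0.1 N and distance between cup_lid and cup_rim above 0.08 m), for 0.3 s.
At the end, for the whole second after the job is handed in: The cup stands upright (within 3 degrees) with its foot flat on the tray's floor inside the edge, and the lid is right way up, level within 3.5 degrees, centred within 4 mm, its spigot in the bore and its flange down on the rim (within 2 mm); both are at rest (angle between density_cup's own z axis and vertical below 0.05 rad and x of density_cup in the frame of spill_tray between -0.052 and 0.052 m and y of density_cup in the frame of spill_tray between -0.032 and 0.032 m and z of density_cup in the frame of spill_tray below 0.005 m and angle between cup_lid's own z axis and vertical below 0.06 rad and z of cup_lid in the frame of density_cup between 0.061 and 0.066 m and horizontal distance between cup_lid and cup_rim below 0.004 m and linear speed of each of cup_lid, density_cup below 0.02 m/s); the robot touches nothing.
It fails at once if the lid falls more than about 15 mm (linear speed of cup_lid above 0.55 m/s and contact force between the fingers and cup_lid below 0.1 N).
It fails at once if the cup falls more than about 15 mm (linear speed of density_cup above 0.55 m/s and contact force between the fingers and density_cup below 0.1 N).
It fails at once if the counterweight is moved by more than 20 mm or tipped (distance of counterweight from where it was at the start of the episode above 0.02 m or angle between counterweight's own z axis and vertical above 0.3 rad).
It fails at once if the dropper bottle is moved by more than 20 mm or tipped (distance of dropper from where it was at the start of the episode above 0.02 m or angle between dropper's own z axis and vertical above 0.3 rad).
It fails at once if the white cap is moved by more than 20 mm or tipped (distance of white_cap from where it was at the start of the episode above 0.02 m or angle between white_cap's own z axis and vertical above 0.3 rad).
It also fails if it takes over 61 s, if anything falls off the work surface, if the arm or the gripper's body presses on something with over 40 N, if the wrist force passes 120 N, or if a joint passes its speed limit or range.

## Robot

A 6-joint arm with a two-finger parallel gripper is mounted at the origin on a cart in front of the work surface, level with it; the furniture and walls round the work are solid. World frame = base frame: x ahead of the robot, y to its left, z up, the work surface at z = 0. Lengths are in mm, angles in degrees, forces in N, time in s.
With the tool pointing down it reaches from about 350 to 950 mm from the base axis. Payload 17.4 kg.
Tool frame: the origin (TCP) lies midway between the tips of the shut fingers; the grasp point (between the pads) lies 19 mm behind it; z points along the fingers, y is the line along which they close (so a half turn about z gives the same grasp; the last joint's range is limited). The gripper opens to 93 mm and grips with 3 to 60 N. Pads are 15 mm wide; open, the fingers measure 128 mm over their backs; the gripper's body (75 mm by 188 mm) begins 65 mm behind the grasp point.
Start: joints at [-73.556, 6.646, 82.598, -0, 90.757, -2.166], TCP at [215.396, -639.716, 218.646] pointing down, gripper open.
Joint ranges: [-162.19, 162.19], [-47.58, 125.68], [4.15, 143.07], [-65.23, 245.23], [0.69, 171.88], [-170.13, 170.13]. Speed limits (degrees/s): [108.29, 108.29, 127.2, 180, 180, 180].

## Interface

Orientations are given as a 3x3 rotation matrix whose columns are the frame's x, y, z axes.
In Python, from plant import manip gives the robot as it stands. The module is installed in compiled form; this text tells all that it offers.
- The arm moves only by the tool servo_tool, never from a script. Its argument "increments" is a list of rows, each a list of 3 entries, a list of its own where there are three numbers: the shift along the tool's x, y, z as a fraction of full scale, then the turn, a rotation vector about the tool's x, y, z as a fraction of full scale, then the finger opening in mm, from 0 to 93. In form: [[[dx, dy, dz], [rx, ry, rz], fingers], ...]. A call has exactly 8 rows; each row is the pose to reach, as a shift and turn from the pose commanded when the call began, along the tool's axes at that moment, turning the shorter way round; what a row does not reach only later rows make up. Full scale, the value 1, is 600 mm for a shift and pi rad for a turn. A row lasts 1/8 s, in which the tool goes at most 62.5 mm and 10.7 degrees, less where a joint would pass 70% of its speed; a pose out of reach is approached as far as the arm can. A call with a number of a shift or a turn outside -1 to 1 is refused whole. A call with a gripper value outside its range is refused whole. The fingers move at their own pace and stop on an object; the grip force is fixed at half the most. Time passes only in rows, so rows that repeat a pose let the fingers close, or fill a call up. It gives the time, the measured TCP pose, the force, the opening and the grip force at its end, in the units of the state.
- manip.get_state(): the state, without advancing time (a new reading comes with each control period).
- manip.grab_frame(name): name is "side" or "top" or "wrist"; returns a dict with "frame" (384x512x3 uint8, red, green, blue), "vertical_fov" (degrees; the focal length in pixels is half the picture's height over the tangent of half this angle, whatever the lens; pixels are square), "cx", "cy" (the principal point, pixels), "pose" (4x4, takes a point from camera to world coordinates). Camera axes: x right, y down, z forward; pixel columns grow to the right and rows downward; lengths in mm; the calibration is good to about 2 mm. A picture is of the moment at which its call begins. There is no depth.
- manip.hand_in(): hands the job in; it is judged then, once.
The state is a dict: "t": time; "q": joint angles; "joint_vel": joint speeds; "tau": joint torques, N m; "tool_pos": TCP position; "ee_rot": TCP orientation; "ft_force": force on the tool from outside, world axes, zero at the start; "torque": the same for the moment, N m; "width": opening from 0.0 (shut) to 1.0 (fully open); "finger_force": force on a finger pad.
Only numpy, scipy, OpenCV 4.12 (cv2) and the standard library are available. Lean on these libraries where they do the work, as an engineer would, in place of code of your own. Each camera call takes 0.05 s, during which the arm holds its last target. There are 200 camera calls.

## Working session

There is one attempt and no reset: what is moved stays moved. The work goes in short steps, Python scripts to look and compute and a tool call to move; the robot and the scene stay as the last step left them, time stands still between calls to the robot, and variables do not carry over. Pictures are saved under pics/ and viewed, at most 10 in all, crops included, and the job is handed in when it is done.

Besides the shell and the picture viewer there is one more tool, called as name(argument=value, ...) on one line, values as JSON. servo_tool: Moves the arm, as the interface text tells. Its arguments: {"type":"object","properties":{"increments":{"type":"array"}},"required":["increments"]}

```bash
mkdir -p pics; cat > h.py <<'E'
import numpy as np, cv2, json
from plant import manip
def grab(n,tag):
    d=manip.grab_frame(n); cv2.imwrite(f'pics/{tag}.png',d['frame'][:,:,::-1])
    f=192/np.tan(np.radians(d['vertical_fov']/2)); P=np.array(d['pose'])
    np.savez(f'pics/{tag}.npz',f=f,c=[d['cx'],d['cy']],P=P); return d
def ray(tag,u,v):
    z=np.load(f'pics/{tag}.npz'); f,c,P=z['f'],z['c'],z['P']
    r=P[:3,:3]@np.array([(u-c[0])/f,(v-c[1])/f,1]); return P[:3,3],r
def onz(tag,u,v,h):
    o,r=ray(tag,u,v); return o+r*(h-o[2])/r[2]
def proj(tag,p):
    z=np.load(f'pics/{tag}.npz'); f,c,P=z['f'],z['c'],z['P']
    q=P[:3,:3].T@(np.array(p)-P[:3,3]); return c+f*q[:2]/q[2]
E
python3 - <<'E'
from h import *
np.set_printoptions(precision=3,suppress=True)
ims=[]
for n in ("top","side"):
    d=grab(n,n+"0"); z=np.load(f'pics/{n}0.npz'); print(n,z['f'],z['c']);print(z['P']); 
    cv2.imwrite(f'pics/{n}0b.png',cv2.resize(d['frame'][:,:,::-1],(800,600),interpolation=cv2.INTER_CUBIC))
s=manip.get_state();print(s['t'],s['ee_rot'],s['width'])
E
```

```text
top 417.18518405250904 [247.905 182.017]
[[  -0.007   -0.995    0.1    419.503]
 [  -1.       0.007   -0.008  -31.851]
 [   0.007   -0.1     -0.995 1072.875]
 [   0.       0.       0.       1.   ]]
side 444.74797651117075 [251.589 201.174]
[[ -1.      0.019  -0.007 523.08 ]
 [  0.017   0.609  -0.793 911.638]
 [ -0.011  -0.793  -0.609 803.532]
 [  0.      0.      0.      1.   ]]
0.1 [[ 0.948  0.319 -0.   ]
 [ 0.319 -0.948  0.001]
 [ 0.    -0.001 -1.   ]] 0.9987925845985253
```

View pics/top0b.png

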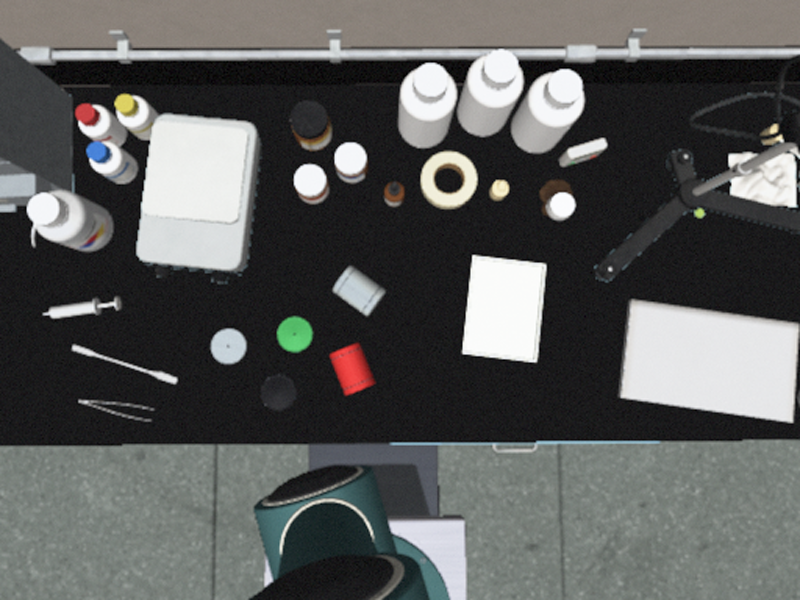

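View pics/side0b.png

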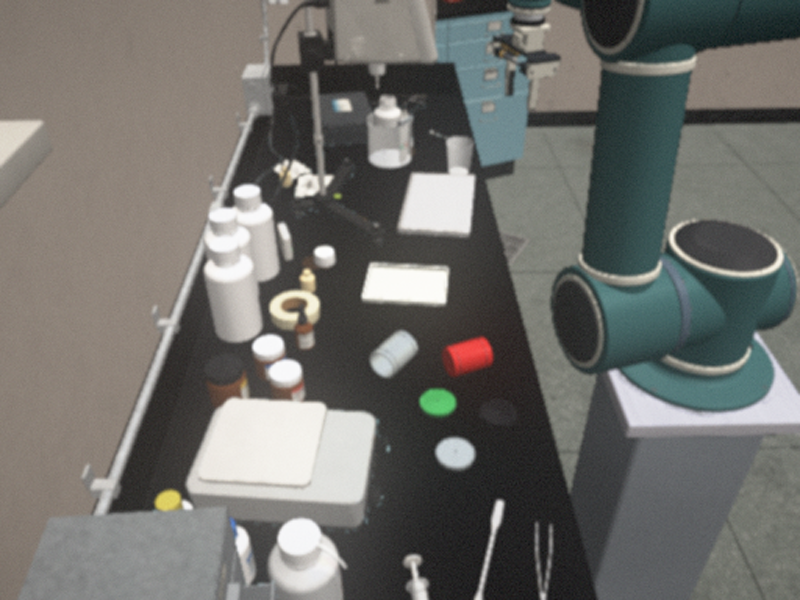

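Top view (800x600): the cup candidates are steel at (358,290) and red at (352,369), and I choose steel. The lid candidates are steel at (229,346), green at (295,334), black at (278,392) and the white cap at (561,206), and I choose steel. The tray is the small one at (505,308), not the large box at (710,360). I'll check the choice in one close crop.

```bash
python3 - <<'E'
from h import *
im=cv2.imread('pics/top0.png')
c=im[155:245,130:260]; cv2.imwrite('pics/crop1.png',cv2.resize(c,None,fx=6,fy=6,interpolation=cv2.INTER_CUBIC))
# tray corners, lid circle by threshold
g=cv2.cvtColor(im,cv2.COLOR_BGR2GRAY)
for nm,(r0,r1,c0,c1),h in (('tray',(150,240,285,360),11),('lid',(200,240,130,164),14),('cup',(165,206,205,252),26)):
    m=np.zeros_like(g); m[r0:r1,c0:c1]=(g[r0:r1,c0:c1]>90)
    cn=max(cv2.findContours(m,cv2.RETR_EXTERNAL,cv2.CHAIN_APPROX_NONE)[0],key=cv2.contourArea)
    w=np.array([onz('top0',*p[0],h)[:2] for p in cn],np.float32)
    print(nm,cv2.minAreaRect(w),cv2.boxPoints(cv2.minAreaRect(w)).round().tolist(), cv2.minEnclosingCircle(w))
E
```

```text
tray ((486.2049865722656, -230.27487182617188), (124.61458587646484, 164.4102020263672), 82.78797149658203) [[397.0, -282.0], [560.0, -302.0], [576.0, -179.0], [412.0, -158.0]] ((486.7087707519531, -229.85275268554688), 100.66344451904297)
lid ((428.4538269042969, 217.59933471679688), (55.60636901855469, 55.446868896484375), 0.8184083104133606) [[400.0, 245.0], [401.0, 189.0], [457.0, 190.0], [456.0, 246.0]] ((427.7519226074219, 218.298583984375), 29.42211151123047)
cup ((515.619140625, 8.426982879638672), (74.37236022949219, 50.95534896850586), 52.7784423828125) [[473.0, -6.0], [513.0, -37.0], [558.0, 23.0], [518.0, 53.0]] ((515.8010864257812, 6.7166218757629395), 41.634742736816406)
```

View pics/crop1.png

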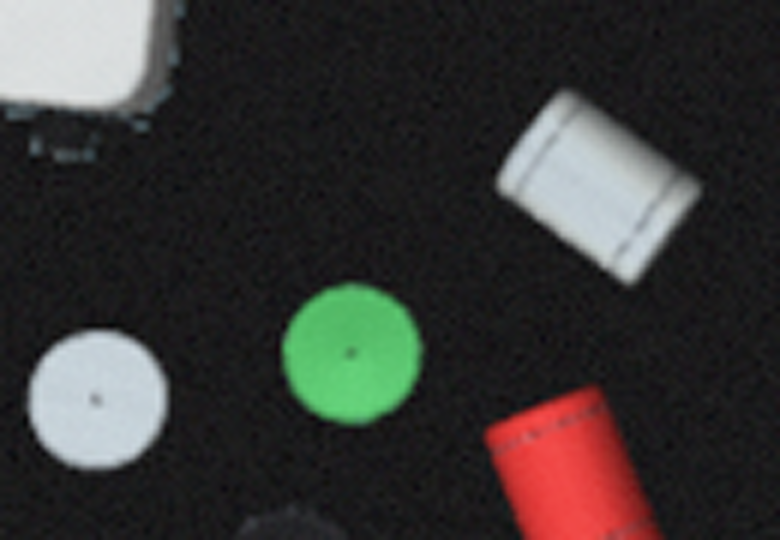

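The crop confirms the bare steel cup at crop (600,190), with its mouth up-left and two thin dark rings, and the steel lid at (97,400). I'll grip it mid-body with the tool leaning 45° to the mouth side, so it also leans 45° back towards the robot when the cup stands.

```bash
cat >> h.py <<'E'
def grasp(phi_lean_d, psi):  # d = horizontal comp cos.. : lean angle from down (deg, + = pointing along psi), psi azimuth
    t,p=np.radians([phi_lean_d,psi]); a=np.array([np.cos(p),np.sin(p),0])
    z=-np.cos(t)*np.array([0,0,1])+np.sin(t)*a; y=np.array([np.sin(p),-np.cos(p),0])
    return np.column_stack([np.cross(y,z),y,z])
from scipy.spatial.transform import Rotation as Ro
def go(tcp,R,s=None):
    s=s or manip.get_state(); R0=np.array(s['ee_rot']); p0=np.array(s['tool_pos'])
    sh=R0.T@(np.array(tcp)-p0)/600; rv=Ro.from_matrix(R0.T@R).as_rotvec()/np.pi
    print([sh.round(4).tolist(),rv.round(4).tolist()],'dist',np.linalg.norm(sh)*600,'turn',np.linalg.norm(rv)*180)
E
python3 - <<'E'
from h import *
R=grasp(-45,53.3); d=R[:,2]; print(R.round(3))
G=np.array([515,8,26.]); T=G+19*d-130*d; print(T)
go(T+[0,0,40],R)
im=cv2.imread('pics/top0.png')
for nm,u,v,h in (('dropper',394,204,5),('cw',500,197,5),('wcap',561,206,24),('greenlid',295,334,14),('red',352,369,40),('hotplate front',190,270,90),('hot front r',243,272,90)): print(nm,onz('top0',u*.64,v*.64,h).round())
E
```

```text
[[ 0.423  0.802 -0.423]
 [ 0.567 -0.598 -0.567]
 [-0.707  0.    -0.707]]
[561.90691214  70.93045045 104.48885271]
[[0.9252, -0.9378, 0.1235], [-0.0759, -0.2423, -0.1825]] dist 793.8945775061379 turn 56.28204451603388
dropper [661. -52.   5.]
cw [ 672. -230.    5.]
wcap [ 652. -326.   24.]
greenlid [446. 110.  14.]
red [390.  17.  40.]
hotplate front [542. 259.  90.]
hot front r [538. 179.  90.]
```

servo_tool(increments=[[[0.1,-0.1,-0.05],[0,0,0],85],[[0.2,-0.2,-0.05],[0,0,0],85],[[0.3,-0.3,-0.05],[0,0,0],85],[[0.4,-0.4,-0.05],[0,0,0],85],[[0.5,-0.5,-0.05],[0,0,0],85],[[0.6,-0.6,-0.05],[0,0,0],85],[[0.7,-0.7,-0.05],[0,0,0],85],[[0.8,-0.8,-0.05],[0,0,0],85]])

```text
t: 1.1
tool_pos: [436.3, -193.3, 248.3]
ee_rot: [[0.948, 0.319, 0.0], [0.319, -0.948, -0.0], [0.0, 0.0, -1.0]]
ft_force: [0.6, -1.1, 0.1]
width: 0.914
finger_force: 0.0
```

```bash
python3 - <<'E'
from h import *
R=grasp(-45,53.3); d=R[:,2]
G=np.array([515,8,26.]); T=G+19*d-130*d
s=manip.get_state();print(s['t'],s['tool_pos'],np.round(s['q'],1))
go(T+[0,0,40],R)
E
```

```text
1.1 [ 436.30621156 -193.29341672  248.31883209] [-27.  -18.9 103.4  -0.   95.5  44.4]
[[0.3388, -0.3507, 0.173], [-0.0756, -0.2422, -0.1827]] dist 310.435907370008 turn 56.27696157516966
```

servo_tool(increments=[[[0.06,-0.06,0],[-0.01,-0.035,-0.027],85],[[0.12,-0.12,0.02],[-0.022,-0.07,-0.053],85],[[0.18,-0.18,0.05],[-0.033,-0.105,-0.08],85],[[0.24,-0.24,0.08],[-0.044,-0.14,-0.106],85],[[0.3,-0.3,0.12],[-0.055,-0.175,-0.133],85],[[0.339,-0.351,0.15],[-0.066,-0.21,-0.16],85],[[0.339,-0.351,0.173],[-0.0756,-0.2422,-0.1827],85],[[0.339,-0.351,0.173],[-0.0756,-0.2422,-0.1827],85]])

```text
t: 2.1
tool_pos: [560.9, 70.1, 141.8]
ee_rot: [[0.418, 0.803, -0.425], [0.567, -0.596, -0.568], [-0.71, -0.003, -0.704]]
ft_force: [-0.1, 0.2, 0.8]
width: 0.913
finger_force: 0.0
```

```bash
python3 - <<'E'
from h import *
R=grasp(-45,53.3); d=R[:,2]
d_=grab('wrist','w1'); print(np.load('pics/w1.npz')['P'].round(2))
G=np.array([515,8,26.]); T=G+19*d-60*d
s=manip.get_state();print(s['t'],s['tool_pos'],np.round(s['q'],1),np.round(s['joint_vel'],1))
go(T,R)
E
```

```text
[[ 8.0000e-01 -2.7000e-01 -5.3000e-01  6.6623e+02]
 [-6.0000e-01 -3.7000e-01 -7.1000e-01  2.1132e+02]
 [-0.0000e+00  8.9000e-01 -4.6000e-01  1.9853e+02]
 [ 0.0000e+00  0.0000e+00  0.0000e+00  1.0000e+00]]
2.15 [561.32993151  69.55374287 143.60661566] [ 17.3  18.1  84.7 -27.  113.6  51.2] [-1.4 -2.8 -0.7  0.4 -0.2  0.5]
[[0.0478, -0.0004, 0.1611], [-0.0003, -0.0, 0.0001]] dist 100.8041747268986 turn 0.05435581436254664
```

View pics/w1.png

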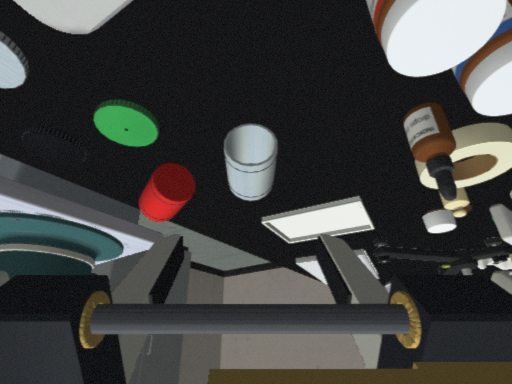

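The wrist view shows the cup's mouth at (250,145) and its bottom at (251,190), upright in view and midway between the fingers (170 and 340). The red cup at (167,193) is clear.

```bash
python3 - <<'E'
from h import *
a=np.array([np.cos(np.radians(53.3)),np.sin(np.radians(53.3)),0]);G=np.array([515,8,26.])
for k in(35,-35):print(proj('w1',G+k*a))
p=np.array([a[1],-a[0],0])
for k in(26,-26):print(proj('w1',G+35*a+k*p))
E
```

```text
[250.36861263 144.11089332]
[250.19556367 181.98519338]
[277.72169063 144.19679453]
[223.01809492 144.02500015]
```

servo_tool(increments=[[[0.024,0,0.05],[0,0,0],85],[[0.048,0,0.1],[0,0,0],85],[[0.048,0,0.15],[0,0,0],85],[[0.048,0,0.18],[0,0,0],85],[[0.048,0,0.21],[0,0,0],85],[[0.048,0,0.23],[0,0,0],85],[[0.048,0,0.25],[0,0,0],85],[[0.048,0,0.258],[0,0,0],85]])

```text
t: 3.15
tool_pos: [508.0, -2.5, 14.3]
ee_rot: [[0.422, 0.802, -0.423], [0.567, -0.598, -0.567], [-0.707, -0.0, -0.707]]
ft_force: [0.4, -0.1, 0.1]
width: 0.919
finger_force: 0.0
```

```bash
python3 - <<'E'
from h import *
R=grasp(-45,53.3); d=R[:,2]
G=np.array([515,8,26.])
s=manip.get_state();print(s['t'],s['tool_pos'],s['ft_force'])
go(G+19*d,R)
E
```

```text
3.15 [507.97973267  -2.46928201  14.34797128] [ 0.35673542 -0.0807668   0.13837372]
[[0.0011, -0.001, 0.0031], [-0.0001, 0.0001, 0.0001]] dist 2.07085007403983 turn 0.024679818405603265
```

Prediction matches. Close, wait and lift.

servo_tool(increments=[[[0,0,0.002],[0,0,0],60],[[0,0,0.002],[0,0,0],40],[[0,0,0.002],[0,0,0],30],[[0,0,0.002],[0,0,0],20],[[0,0,0.002],[0,0,0],20],[[0,0,0.002],[0,0,0],20],[[0,0,0.002],[0,0,0],20],[[0,0,0.002],[0,0,0],20]])

```text
t: 4.15
tool_pos: [507.8, -2.8, 14.0]
ee_rot: [[0.422, 0.802, -0.422], [0.567, -0.597, -0.567], [-0.707, -0.0, -0.707]]
ft_force: [1.5, 3.8, 3.4]
width: 0.548
finger_force: 30.0
```

```bash
python3 - <<'E'
from h import *
s=manip.get_state();print(s['t'],s['tool_pos'],s['ft_force'],s['width']*93,s['finger_force'])
R=grasp(-45,53.3); go(np.array(s['tool_pos'])+[0,0,120],R)
E
```

```text
4.15 [507.8378021   -2.78353463  14.01103638] [1.49464657 3.83485237 3.386387  ] 50.96272194012296 30.000406344188377
[[-0.1414, -0.0, -0.1414], [0.0, -0.0, 0.0001]] dist 119.99999999999999 turn 0.01815773189113766
```

servo_tool(increments=[[[-0.01,0,-0.01],[0,0,0],20],[[-0.03,0,-0.03],[0,0,0],20],[[-0.05,0,-0.05],[0,0,0],20],[[-0.075,0,-0.075],[0,0,0],20],[[-0.1,0,-0.1],[0,0,0],20],[[-0.12,0,-0.12],[0,0,0],20],[[-0.14,0,-0.14],[0,0,0],20],[[-0.14,0,-0.14],[0,0,0],20]])

```text
t: 5.15
tool_pos: [508.2, -2.8, 133.9]
ee_rot: [[0.424, 0.802, -0.421], [0.567, -0.597, -0.567], [-0.706, 0.001, -0.708]]
ft_force: [0.0, 0.5, -1.9]
width: 0.55
finger_force: 30.0
```

```bash
python3 - <<'E'
from h import *
s=manip.get_state();print(s['t'],s['tool_pos'],s['ft_force'],s['width']*93,s['finger_force'],np.round(s['q'],1))
R=grasp(-45,53.3);a=np.array([np.cos(np.radians(53.3)),np.sin(np.radians(53.3)),0])
B=R.T@(np.array([515,8,26])-35*a-[507.84,-2.78,14.01]); print('B tool',B); np.save('B.npy',B)
R2=grasp(45,-25)
c=np.array([486.2,-230.3,0]);tx=np.array([163.5,-20.5,0])/164.8; tgt=c+20*tx; print(tgt)
go(tgt+[0,0,62]-R2@B,R2)
# intermediate
R1=grasp(0,0); print('mid');go([500,-120,190],R1)
E
```

```text
5.15 [508.17535911  -2.77736246 133.91540595] [ 0.04963919  0.46631019 -1.86943717] 51.126933186879505 29.99901374685578 [ 12.6  10.1  95.3 -29.2 109.2  48.3]
B tool [-24.0896166   -0.70168547   7.13319598]
[ 506.04223301 -232.78786408    0.        ]
[[-0.1583, 0.2459, 0.2755], [-0.0, 0.4129, 0.476]] dist 241.07235835285275 turn 113.4178251467838
mid
[[-0.1826, 0.1059, 0.0503], [0.1162, 0.2308, 0.2803]] dist 130.2054719991094 turn 68.62211502003571
```

servo_tool(increments=[[[-0.024,0.013,-0.01],[0.015,0.029,0.035],20],[[-0.047,0.026,-0.01],[0.029,0.058,0.07],20],[[-0.07,0.04,0],[0.044,0.087,0.105],20],[[-0.093,0.053,0.01],[0.058,0.115,0.14],20],[[-0.116,0.066,0.02],[0.073,0.144,0.175],20],[[-0.14,0.08,0.03],[0.087,0.173,0.21],20],[[-0.163,0.093,0.04],[0.102,0.202,0.245],20],[[-0.183,0.106,0.05],[0.116,0.231,0.28],20]])

```text
t: 6.15
tool_pos: [499.5, -120.7, 188.7]
ee_rot: [[1.0, -0.003, 0.001], [-0.003, -1.0, 0.001], [0.001, -0.001, -1.0]]
ft_force: [-0.2, 0.2, -2.5]
width: 0.55
finger_force: 30.0
```

```bash
python3 - <<'E'
from h import *
s=manip.get_state();print(s['t'],s['tool_pos'],s['ft_force'],s['width']*93,s['finger_force'],np.round(s['q'],1))
B=np.load('B.npy')
R2=grasp(45,-25);tgt=np.array([506,-232.8,0])
go(tgt+[0,0,62]-R2@B,R2)
E
```

```text
6.15 [ 499.50531218 -120.7476042   188.70068869] [-0.18338856  0.23254971 -2.50519152] 51.113502535033014 29.996457549277693 [-1.650e+01 -1.330e+01  1.044e+02  1.000e-01  8.880e+01  7.370e+01]
[[0.0289, 0.1964, 0.1742], [-0.0546, 0.2458, 0.1306]] dist 158.44086437148533 turn 51.05874164726404
```

servo_tool(increments=[[[0.004,0.033,0.01],[-0.009,0.041,0.022],20],[[0.009,0.065,0.03],[-0.018,0.082,0.044],20],[[0.014,0.098,0.05],[-0.027,0.123,0.065],20],[[0.019,0.13,0.08],[-0.036,0.164,0.087],20],[[0.024,0.163,0.11],[-0.046,0.205,0.109],20],[[0.029,0.196,0.14],[-0.0546,0.2458,0.1306],20],[[0.029,0.196,0.16],[-0.0546,0.2458,0.1306],20],[[0.029,0.196,0.174],[-0.0546,0.2458,0.1306],20]])

```text
t: 7.15
tool_pos: [517.2, -237.4, 84.3]
ee_rot: [[0.646, -0.418, 0.639], [-0.295, -0.909, -0.296], [0.704, 0.003, -0.71]]
ft_force: [0.1, -0.0, -2.2]
width: 0.55
finger_force: 30.0
```

```bash
python3 - <<'E'
from h import *
s=manip.get_state();print(s['t'],s['tool_pos'],s['ft_force'],s['width']*93,s['finger_force'],np.round(s['q'],1))
B=np.load('B.npy')
R2=grasp(45,-25);tgt=np.array([506,-232.8,0])
print('B now',np.array(s['ee_rot'])@B+s['tool_pos'])
go(tgt+[0,0,8]-R2@B,R2)
ims=[]
for n,(h) in (('side',30),('top',70)):
    d=grab(n,n+'2'); u,v=proj(n+'2',tgt+[0,0,90]).round().astype(int); print(u,v)
    ims.append(cv2.resize(d['frame'][v-50:v+50,u-60:u+60,::-1],(396,330),interpolation=cv2.INTER_CUBIC))
cv2.imwrite('pics/c2.png',np.hstack(ims))
E
```

```text
7.15 [ 517.22835646 -237.40751344   84.28149377] [ 0.06572251 -0.04748911 -2.20757443] 51.179777910537624 29.999714742880315 [-28.6 -28.9 134.1   5.3  30.2  82.5]
B now [ 506.51380134 -231.78054609   62.25378344]
[[-0.0638, 0.0019, 0.064], [-0.0006, 0.0014, 0.0019]] dist 54.21869928363615 turn 0.43174874471772373
253 158
329 186
```

View pics/c2.png

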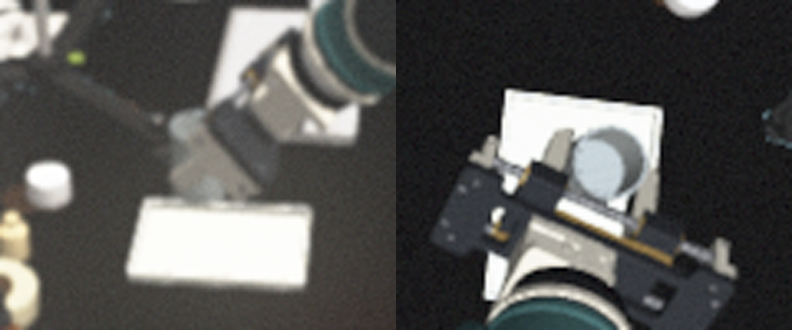

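The views show the cup held upright above the tray: in the side half at (190,150), in the top half with its mouth at (610,160), inside the tray outline. Lowering.

servo_tool(increments=[[[-0.01,0,0.01],[0,0,0],20],[[-0.02,0,0.02],[0,0,0],20],[[-0.03,0,0.03],[0,0.001,0.001],20],[[-0.04,0.001,0.04],[0,0.001,0.002],20],[[-0.05,0.002,0.05],[0,0.001,0.002],20],[[-0.058,0.002,0.058],[0,0.001,0.002],20],[[-0.064,0.002,0.064],[0,0.001,0.002],20],[[-0.064,0.002,0.064],[0,0.001,0.002],20]])

```text
t: 8.25
tool_pos: [516.4, -238.9, 30.0]
ee_rot: [[0.639, -0.423, 0.642], [-0.3, -0.906, -0.298], [0.708, -0.002, -0.706]]
ft_force: [0.0, -1.1, -1.0]
width: 0.549
finger_force: 30.0
```

servo_tool(increments=[[[-0.001,0,0.001],[0,0,0],20],[[-0.002,0,0.002],[0,0,0],20],[[-0.003,0,0.003],[0,0,0],20],[[-0.004,0,0.004],[0,0,0],20],[[-0.005,0,0.005],[0,0,0],20],[[-0.006,0,0.006],[0,0,0],20],[[-0.006,0,0.006],[0,0,0],20],[[-0.006,0,0.006],[0,0,0],20]])

```text
t: 9.25
tool_pos: [516.5, -239.0, 25.3]
ee_rot: [[0.639, -0.423, 0.642], [-0.3, -0.906, -0.298], [0.708, -0.002, -0.706]]
ft_force: [0.6, -0.5, -1.5]
width: 0.549
finger_force: 30.0
```

```bash
python3 - <<'E'
from h import *
s=manip.get_state();print(s['t'],s['tool_pos'],s['ft_force'],s['width']*93,s['finger_force'],np.round(s['q'],1))
print('B now',np.array(s['ee_rot'])@np.load('B.npy')+s['tool_pos'])
E
```

```text
9.25 [ 516.50345619 -238.95650373   25.31387889] [ 0.58657803 -0.52730987 -1.49917437] 51.05957620881828 29.999524707673118 [-28.9 -23.5 136.8   7.6  21.8  80.3]
B now [ 505.99192356 -233.22346628    3.21581476]
```

No contact yet; about 1 mm more expected.

servo_tool(increments=[[[-0.0005,0,0.0005],[0,0,0],20],[[-0.001,0,0.001],[0,0,0],20],[[-0.0015,0,0.0015],[0,0,0],20],[[-0.002,0,0.002],[0,0,0],20],[[-0.002,0,0.002],[0,0,0],20],[[-0.002,0,0.002],[0,0,0],20],[[-0.002,0,0.002],[0,0,0],20],[[-0.002,0,0.002],[0,0,0],20]])

```text
t: 10.25
tool_pos: [516.7, -239.0, 24.0]
ee_rot: [[0.638, -0.423, 0.643], [-0.3, -0.906, -0.299], [0.709, -0.002, -0.705]]
ft_force: [-0.3, 1.7, 4.5]
width: 0.546
finger_force: 30.0
```

Contact. Release, then back out along the tool.

servo_tool(increments=[[[0,0,0],[0,0,0],54],[[0,0,0],[0,0,0],58],[[0,0,0],[0,0,0],65],[[0,0,0],[0,0,0],75],[[0,0,0],[0,0,0],85],[[0,0,0],[0,0,0],85],[[0,0,0],[0,0,0],85],[[0,0,0],[0,0,0],85]])

```text
t: 11.25
tool_pos: [516.5, -238.9, 23.6]
ee_rot: [[0.639, -0.423, 0.642], [-0.3, -0.906, -0.298], [0.708, -0.002, -0.706]]
ft_force: [0.0, -0.5, -0.4]
width: 0.918
finger_force: 0.0
```

servo_tool(increments=[[[0,0,-0.01],[0,0,0],85],[[0,0,-0.03],[0,0,0],85],[[0,0,-0.06],[0,0,0],85],[[0,0,-0.09],[0,0,0],85],[[0.02,0,-0.12],[0,0,0],85],[[0.06,0,-0.15],[0,0,0],85],[[0.1,0,-0.15],[0,0,0],85],[[0.14,0,-0.15],[0,0,0],85]])

```text
t: 12.25
tool_pos: [512.6, -237.4, 147.9]
ee_rot: [[0.638, -0.423, 0.643], [-0.3, -0.906, -0.299], [0.709, -0.002, -0.705]]
ft_force: [-0.4, 0.2, 0.6]
width: 0.912
finger_force: 0.0
```

```bash
python3 - <<'E'
from h import *
s=manip.get_state();print(s['t'],s['tool_pos'],s['ft_force'],s['width']*93,np.round(s['q'],1))
R=grasp(0,0)
go([428,218,150],R); print('mid'); go([430,-30,220],grasp(0,0))
E
```

```text
12.25 [ 512.56253532 -237.4097381   147.94765958] [-0.42943189  0.1573193   0.57827257] 84.86042159290947 [-29.  -33.8 131.    4.7  37.8  83.6]
[[-0.3149, -0.6281, -0.3199], [0.0542, -0.247, -0.132]] dist 463.1987306058714 turn 51.34388448812177
mid
[[-0.1062, -0.2552, -0.2765], [0.0542, -0.247, -0.132]] dist 234.57815639023178 turn 51.34388448812177
```

servo_tool(increments=[[[0,-0.03,-0.05],[0.009,-0.041,-0.022],85],[[-0.02,-0.06,-0.1],[0.018,-0.082,-0.044],85],[[-0.04,-0.1,-0.14],[0.027,-0.123,-0.066],85],[[-0.06,-0.14,-0.18],[0.036,-0.165,-0.088],85],[[-0.08,-0.18,-0.22],[0.045,-0.206,-0.11],85],[[-0.1,-0.22,-0.26],[0.0542,-0.247,-0.132],85],[[-0.106,-0.255,-0.2765],[0.0542,-0.247,-0.132],85],[[-0.106,-0.255,-0.2765],[0.0542,-0.247,-0.132],85]])

```text
t: 13.25
tool_pos: [429.8, -29.2, 219.5]
ee_rot: [[1.0, 0.002, -0.0], [0.002, -1.0, 0.0], [-0.0, -0.0, -1.0]]
ft_force: [0.2, -0.5, 0.3]
width: 0.913
finger_force: 0.0
```

```bash
python3 - <<'E'
from h import *
s=manip.get_state();print(s['t'],s['tool_pos'],np.round(s['q'],1))
go([428,218,90],grasp(0,0))
for n in('top','side'):d=grab(n,n+'3')
u,v=proj('top3',[506,-233,72]); r=26*417/1000
print('pred mouth px',u,v, proj('top3',[506,-233,2]))
a=cv2.imread('pics/top3.png');x,y=int(u),int(v);a=a[y-40:y+40,x-40:x+40]
us,vs=proj('side3',[506,-233,36]);b=cv2.imread('pics/side3.png');X,Y=int(us),int(vs);b=b[Y-40:Y+40,X-40:X+40]
print('origins',x-40,y-40,X-40,Y-40)
cv2.imwrite('pics/c3.png',np.hstack([cv2.resize(i,(400,400),interpolation=cv2.INTER_CUBIC) for i in(a,b)]))
E
```

```text
13.25 [429.79205903 -29.19554067 219.45759316] [ -7.3 -25.  110.5   0.   94.5  82.6]
[[-0.0021, -0.4119, 0.2159], [-0.0001, 0.0001, 0.0006]] dist 279.0485893654475 turn 0.11594508080733315
pred mouth px 328.06268640219935 187.136190375835 [322.67760769 189.51021476]
origins 288 147 213 132
```

View pics/c3.png

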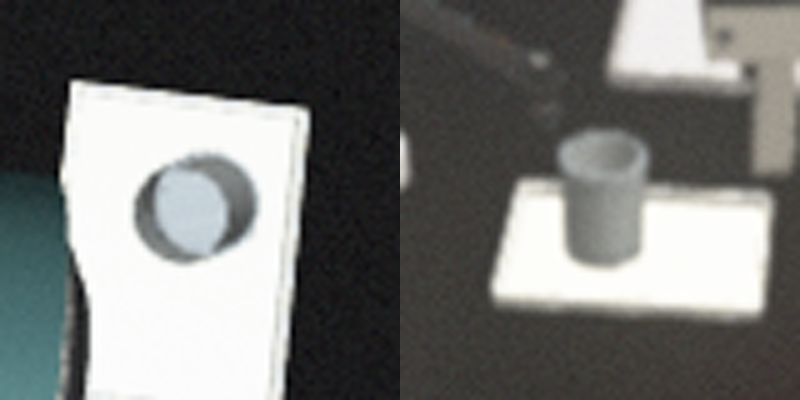

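The cup stands upright in the tray: in the top crop its mouth centre is about (204,206), within 1 px of prediction, and in the side crop it is vertical at (604,200). Now the lid.

servo_tool(increments=[[[0,-0.06,0],[0,0,0],80],[[0,-0.13,0],[0,0,0],80],[[0,-0.2,0.03],[0,0,0],80],[[0,-0.27,0.07],[0,0,0],80],[[-0.001,-0.33,0.12],[0,0,0],80],[[-0.002,-0.39,0.16],[0,0,0],80],[[-0.002,-0.412,0.2],[0,0,0.0006],80],[[-0.002,-0.412,0.216],[0,0,0.0006],80]])

```text
t: 14.35
tool_pos: [428.1, 216.7, 88.1]
ee_rot: [[1.0, -0.001, -0.003], [-0.001, -1.0, -0.0], [-0.003, 0.0, -1.0]]
ft_force: [0.0, 0.2, 0.2]
width: 0.861
finger_force: 0.0
```

```bash
python3 - <<'E'
from h import *
d=grab('wrist','w4'); s=manip.get_state();print(s['t'],s['tool_pos'])
go([428.1,218,3],grasp(0,0))
print(proj('w4',[428.1,218,16]),proj('w4',[428.1+28.5,218,14]),proj('w4',[428.1,218+28.5,14]),proj('w4',[428.1,218-28.5,14]))
E
```

```text
14.4 [428.02467128 216.22405704  87.68953288]
[[0.0005, -0.003, 0.1411], [0.0002, 0.0009, -0.0006]] dist 84.70818512447728 turn 0.20286627133980348
[247.60059791 209.28121056] [247.46642429 176.91454091] [215.27140627 208.59376884] [279.96494661 208.45356386]
```

View pics/w4.png

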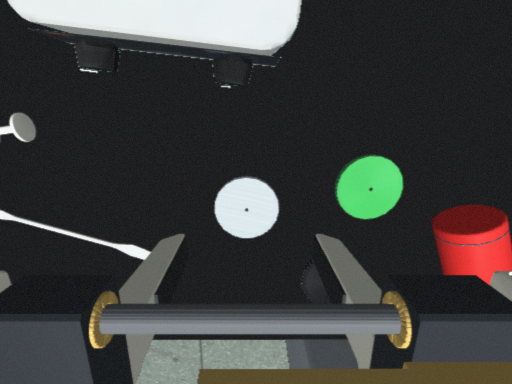

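Vent hole at (247,210) agrees with the prediction (247.6,209.3). The swab tip (150,255) stays outside the fingers. Descending.

servo_tool(increments=[[[0,-0.003,0.02],[0,0.001,0],76],[[0,-0.003,0.04],[0,0.001,0],76],[[0,-0.003,0.06],[0,0.001,0],76],[[0,-0.003,0.08],[0,0.001,0],76],[[0,-0.003,0.095],[0,0.001,0],76],[[0,-0.003,0.105],[0,0.001,0],76],[[0,-0.003,0.11],[0,0.001,0],76],[[0,-0.003,0.11],[0,0.001,0],76]])

```text
t: 15.4
tool_pos: [428.5, 219.1, 23.5]
ee_rot: [[1.0, -0.002, 0.002], [-0.002, -1.0, 0.001], [0.002, -0.001, -1.0]]
ft_force: [0.6, 0.0, -1.1]
width: 0.815
finger_force: 0.0
```

```bash
python3 - <<'E'
from h import *
s=manip.get_state();print(s['t'],s['tool_pos'],s['ee_rot'],s['ft_force'])
go([428.1,218.2,2.5],grasp(0,0))
E
```

```text
15.4 [428.49287087 219.0635936   23.53758041] [[ 9.99996071e-01 -1.81263559e-03  2.13837310e-03]
 [-1.81373953e-03 -9.99998223e-01  5.14427563e-04]
 [ 2.13743683e-03 -5.18303994e-04 -9.99997581e-01]] [ 0.5951818   0.03411965 -1.07229688]
[[-0.0007, 0.0015, 0.0351], [-0.0002, -0.0007, -0.0006]] dist 21.058963196649913 turn 0.16331752034209812
```

servo_tool(increments=[[[0,0.001,0.01],[0,0,0],76],[[0,0.001,0.02],[0,0,0],76],[[0,0.001,0.028],[0,0,0],76],[[0,0.001,0.032],[0,0,0],74],[[0,0.001,0.034],[0,0,0],72],[[0,0.001,0.035],[0,0,0],70],[[0,0.001,0.035],[0,0,0],70],[[0,0.001,0.035],[0,0,0],70]])

```text
t: 16.4
tool_pos: [428.6, 218.5, 2.7]
ee_rot: [[1.0, -0.002, 0.002], [-0.002, -1.0, 0.001], [0.002, -0.001, -1.0]]
ft_force: [0.1, -0.6, -1.2]
width: 0.752
finger_force: 0.0
```

servo_tool(increments=[[[0,0,0],[0,0,0],64],[[0,0,0],[0,0,0],60],[[0,0,0],[0,0,0],57],[[0,0,0],[0,0,0],50],[[0,0,0],[0,0,0],40],[[0,0,0],[0,0,0],30],[[0,0,0],[0,0,0],30],[[0,0,0],[0,0,0],30]])

```text
t: 17.4
tool_pos: [428.5, 218.5, 2.5]
ee_rot: [[1.0, -0.002, 0.002], [-0.002, -1.0, 0.001], [0.002, -0.001, -1.0]]
ft_force: [0.7, 0.5, 0.6]
width: 0.595
finger_force: 30.0
```

servo_tool(increments=[[[0,0,-0.005],[0,0,0],30],[[0,0,-0.02],[0,0,0],30],[[0,0,-0.05],[0,0,0],30],[[0,0,-0.09],[0,0,0],30],[[0,0,-0.14],[0,0,0],30],[[0,0,-0.19],[0,0,0],30],[[0,0,-0.23],[0,0,0],30],[[0,0,-0.25],[0,0,0],30]])

```text
t: 18.4
tool_pos: [428.5, 218.5, 155.0]
ee_rot: [[1.0, -0.002, 0.004], [-0.002, -1.0, 0.002], [0.004, -0.002, -1.0]]
ft_force: [-0.2, 0.1, -2.1]
width: 0.594
finger_force: 30.0
```

```bash
python3 - <<'E'
from h import *
d=grab('wrist','w5'); s=manip.get_state();print(s['t'],s['tool_pos'],s['width']*93,s['finger_force'],np.round(s['q'],1))
go([505.8,-233.5,150],grasp(0,0)); go([430,60,200],grasp(0,0))
E
```

```text
18.45 [428.72278592 218.61944152 155.59455287] 55.55421853857352 29.999801516532898 [ 24.  -17.1 110.6  -0.   86.2 114.1]
[[0.1298, 0.7533, 0.0087], [-0.0006, -0.0016, -0.0006]] dist 458.67655853862306 turn 0.3180122587999252
[[0.003, 0.2642, -0.0745], [-0.0006, -0.0016, -0.0006]] dist 164.72280424652124 turn 0.3180122587999252
```

View pics/w5.png

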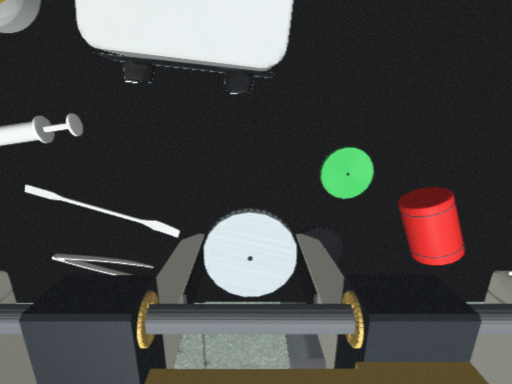

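The lid is held, vent at (250,258). I'll carry it to just short of the cup and measure both the lid and the cup mouth with the wrist camera.

servo_tool(increments=[[[0,0.05,-0.02],[0,0,0],30],[[0,0.12,-0.04],[0,0,0],30],[[0,0.2,-0.06],[0,0,0],30],[[0,0.28,-0.06],[0,0,0],30],[[0,0.36,-0.06],[0,0,0],30],[[0,0.44,-0.06],[0,0,0],30],[[0,0.52,-0.06],[0,0,0],30],[[0,0.58,-0.06],[0,0,0],30]])

```text
t: 19.45
tool_pos: [426.9, -131.4, 187.9]
ee_rot: [[1.0, -0.003, 0.002], [-0.003, -1.0, 0.001], [0.002, -0.001, -1.0]]
ft_force: [0.8, 0.0, -1.4]
width: 0.599
finger_force: 30.0
```

servo_tool(increments=[[[0,0.06,0],[0,-0.001,0],30],[[0,0.11,0],[0,-0.001,0],30],[[0,0.15,0],[0,-0.001,0],30],[[0,0.173,0],[0,-0.001,0],30],[[0,0.173,0],[0,-0.001,0],30],[[0,0.173,0],[0,-0.001,0],30],[[0,0.173,0],[0,-0.001,0],30],[[0,0.173,0],[0,-0.001,0],30]])

```text
t: 20.45
tool_pos: [427.4, -233.0, 188.4]
ee_rot: [[1.0, -0.001, -0.001], [-0.001, -1.0, 0.0], [-0.001, -0.0, -1.0]]
ft_force: [0.4, 0.0, -0.4]
width: 0.597
finger_force: 30.0
```

```bash
python3 - <<'E'
from h import *
d=grab('wrist','w6'); s=manip.get_state();print(s['t'],s['tool_pos'],s['ee_rot'],s['width']*93)
im=d['frame'][:,:,::-1]
print('pred mouth',proj('w6',[505.8,-233.5,72]),[proj('w6',[505.8+a,-233.5+b,72]).round(1) for a,b in((26,0),(-26,0),(0,26),(0,-26))])
u,v=proj('w6',[505.8,-233.5,72]).round().astype(int)
print(v,u)
x0,y0=max(u-80,0),max(v-70,0)
c=im[y0:y0+190,x0:x0+170]; print(x0,y0,c.shape)
cv2.imwrite('pics/c6.png',cv2.resize(c,None,fx=3,fy=3,interpolation=cv2.INTER_CUBIC))
E
```

```text
20.5 [ 427.36097736 -233.10435259  188.39922259] [[ 9.99998808e-01 -1.29370824e-03 -8.42218100e-04]
 [-1.29337720e-03 -9.99999086e-01  3.93486034e-04]
 [-8.42726387e-04 -3.92396260e-04 -9.99999568e-01]] 55.147689091993044
pred mouth [249.58549949 115.03893135] [array([249.5,  85.4]), array([249.6, 143.1]), array([221.9, 115.1]), array([277.3, 115. ])]
115 250
170 45 (190, 170, 3)
```

View pics/c6.png

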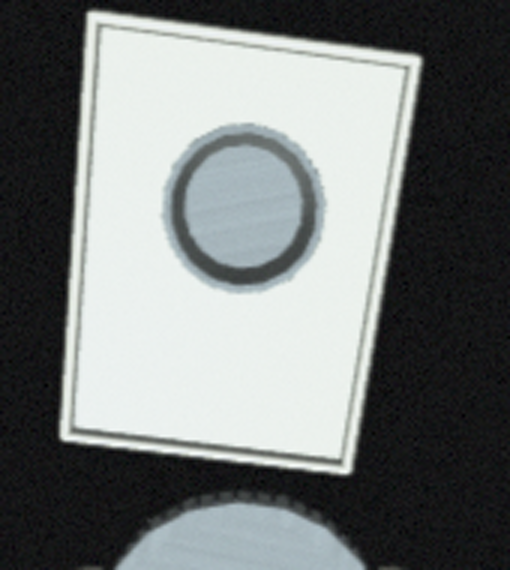

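Tray inside the crop, rim circle spanning x 162–326 and y 122–294, so the mouth centre is at image (251.0,114.0); the cup foot is fully inside the tray. Compare with the held lid's vent.

```bash
python3 - <<'E'
from h import *
im=cv2.imread('pics/w6.png'); g=cv2.cvtColor(im,cv2.COLOR_BGR2GRAY)
c=g[230:300,225:275]; y,x=np.unravel_index(cv2.GaussianBlur(c,(3,3),0)[5:-10,10:-10].argmin(),(55,30)); u,v=x+10+225,y+5+230
s=manip.get_state(); print('vent',u,v,'lid',onz('w6',u,v,s['tool_pos'][2]-2.5+16),'tcp',s['tool_pos'])
print('w5 lid',onz('w5',250,258,155.3-2.5+16),'w4 lid',onz('w4',247,210,16))
print('cup',onz('w6',251,114,72))
E
```

```text
vent 250 258 lid [ 427.14834992 -233.7380901   201.89922259] tcp [ 427.36097736 -233.10435259  188.39922259]
w5 lid [428.42598181 217.77554586 168.8       ] w4 lid [427.43435471 218.52860296  16.        ]
cup [ 506.73361165 -234.83013417   72.        ]
```

```bash
python3 - <<'E'
from h import *
go([506.4,-234.3,95],grasp(0,0))
E
```

```text
[[0.1319, 0.0019, 0.1556], [-0.0001, 0.0003, -0.0004]] dist 122.36017102442915 turn 0.09126800718558949
```

servo_tool(increments=[[[0.03,0,0],[0,0,0],30],[[0.07,0.001,0],[0,0,0],30],[[0.11,0.002,0.02],[0,0,0],30],[[0.132,0.002,0.05],[0,0,0],30],[[0.132,0.002,0.09],[0,0,0],30],[[0.132,0.002,0.125],[0,0,0],30],[[0.132,0.002,0.15],[0,0,0],30],[[0.132,0.002,0.156],[0,0,0],30]])

```text
t: 21.5
tool_pos: [506.0, -234.6, 93.6]
ee_rot: [[1.0, -0.002, -0.002], [-0.002, -1.0, 0.001], [-0.002, -0.001, -1.0]]
ft_force: [-0.2, 0.0, -0.2]
width: 0.592
finger_force: 30.0
```

```bash
python3 - <<'E'
from h import *
d=manip.grab_frame('top');s=manip.get_state();print(s['tool_pos'])
go([506.4,-234.3,78],grasp(0,0))
E
```

```text
[ 506.18167417 -234.70271705   93.97416579]
[[0.0004, -0.0007, 0.0266], [-0.0002, 0.0005, -0.0006]] dist 15.980732767570819 turn 0.14971083223989518
```

servo_tool(increments=[[[0,0,0.008],[0,0,0],30],[[0,0,0.016],[0,0,0],30],[[0,0,0.022],[0,0,0],30],[[0,0,0.027],[0,0,0],30],[[0,0,0.031],[0,0,0],30],[[0,0,0.034],[0,0,0],30],[[0,0,0.036],[0,0,0],30],[[0,0,0.036],[0,0,0],30]])

```text
t: 22.55
tool_pos: [506.3, -234.7, 73.0]
ee_rot: [[1.0, -0.002, -0.001], [-0.002, -1.0, 0.001], [-0.001, -0.001, -1.0]]
ft_force: [-0.1, -0.1, -0.6]
width: 0.597
finger_force: 30.0
```

Past the rim plane with no force: the spigot is entering.

servo_tool(increments=[[[0,0,0.001],[0,0,0],30],[[0,0,0.002],[0,0,0],30],[[0,0,0.003],[0,0,0],30],[[0,0,0.004],[0,0,0],30],[[0,0,0.005],[0,0,0],30],[[0,0,0.006],[0,0,0],30],[[0,0,0.006],[0,0,0],30],[[0,0,0.006],[0,0,0],30]])

```text
t: 23.55
tool_pos: [506.4, -234.8, 69.4]
ee_rot: [[1.0, -0.002, -0.001], [-0.002, -1.0, 0.0], [-0.001, -0.0, -1.0]]
ft_force: [-0.4, -0.2, -1.1]
width: 0.595
finger_force: 30.0
```

servo_tool(increments=[[[0,0,0.0005],[0,0,0],30],[[0,0,0.001],[0,0,0],30],[[0,0,0.0015],[0,0,0],30],[[0,0,0.002],[0,0,0],30],[[0,0,0.002],[0,0,0],30],[[0,0,0.002],[0,0,0],30],[[0,0,0.002],[0,0,0],30],[[0,0,0.002],[0,0,0],30]])

```text
t: 24.55
tool_pos: [506.5, -234.8, 68.5]
ee_rot: [[1.0, -0.002, -0.001], [-0.002, -1.0, 0.0], [-0.001, -0.0, -1.0]]
ft_force: [-2.0, 1.6, 5.2]
width: 0.595
finger_force: 30.0
```

Contact at exactly the seated height (68.5). Release and rise.

servo_tool(increments=[[[0,0,0],[0,0,0],58],[[0,0,0],[0,0,0],61],[[0,0,0],[0,0,0],66],[[0,0,0],[0,0,0],74],[[0,0,0],[0,0,0],82],[[0,0,0],[0,0,0],82],[[0,0,0],[0,0,0],82],[[0,0,0],[0,0,0],82]])

```text
t: 25.55
tool_pos: [506.4, -234.7, 68.2]
ee_rot: [[1.0, -0.002, -0.001], [-0.002, -1.0, 0.001], [-0.001, -0.001, -1.0]]
ft_force: [-0.8, -0.2, -0.7]
width: 0.88
finger_force: 0.0
```

servo_tool(increments=[[[0,0,-0.01],[0,0,0],82],[[0,0,-0.03],[0,0,0],82],[[0,0,-0.06],[0,0,0],82],[[0,0,-0.1],[0,0,0],82],[[0,0,-0.14],[0,0,0],82],[[-0.04,0,-0.18],[0,0,0],82],[[-0.08,0,-0.2],[0,0,0],82],[[-0.1,0,-0.2],[0,0,0],82]])

```text
t: 26.55
tool_pos: [446.1, -234.9, 190.4]
ee_rot: [[1.0, -0.002, 0.002], [-0.002, -1.0, -0.001], [0.002, 0.001, -1.0]]
ft_force: [-0.4, 0.1, -0.7]
width: 0.884
finger_force: 0.0
```

```bash
python3 - <<'E'
from h import *
ims=[]
for n,p in(('side',[506,-234,50]),('wrist',[506,-234,60])):
    d=grab(n,n+'7'); u,v=proj(n+'7',p).round().astype(int); k=35 if n=='side' else 60
    ims.append(cv2.resize(d['frame'][max(v-k,0):v+k,u-k:u+k,::-1],(400,400),interpolation=cv2.INTER_CUBIC))
cv2.imwrite('pics/c7.png',np.hstack(ims)); s=manip.get_state();print(s['t'],s['tool_pos'],s['finger_force'],s['ft_force'])
print(proj('wrist7',[506.4,-234.5,82]))
E
```

```text
26.65 [ 445.93799913 -234.7634674   188.76052031] 0.0 [0.26704279 0.16353994 0.36687176]
[248.5751331  134.78261567]
```

View pics/c7.png

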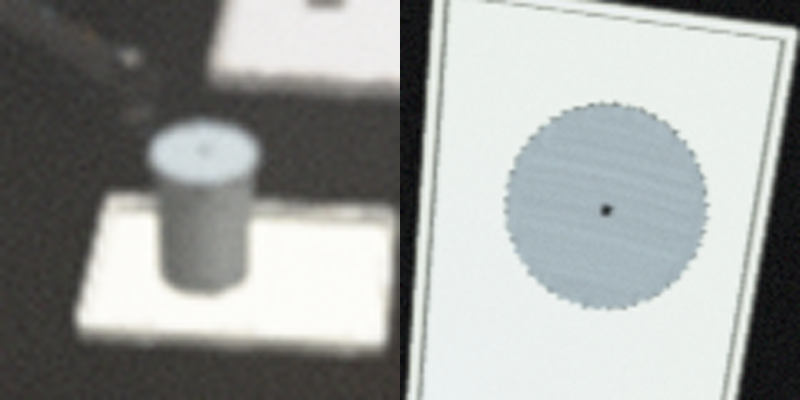

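The side crop shows the lid at (205,152) level and fully down on the upright cup. The wrist crop shows it round with its vent centred at (606,210).

```bash
python3 -c "
from plant import manip
print(manip.hand_in())"
```

```text
the job is handed in; nothing more can be done
None
```

The job is handed in at about 27 s of the 61 s allowed: the cup stands upright in the tray with its steel lid seated level on the rim, the last pictures confirm it, and no judging result was returned.

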